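# Hold the scraps bin open and shut it softly

### The arm

A 6-joint arm with a two-finger parallel gripper is mounted at the origin on the work surface. World frame = base frame: x ahead of the robot, y to its left, z up, the work surface at z = 0. Lengths are in m, angles in degrees, forces in N, time in s.
With the tool pointing down it reaches from about 0.15 to 0.775 m from the base axis. Payload 6.1 kg.
Tool frame: the origin (TCP) lies between the finger pads; the fingertips stand 22 mm ahead of it and the grasp point (between the pads) lies 3 mm ahead of it; z points along the fingers, x is the direction in which the jaws open and shut, and the axes are right-handed (so a half turn about z gives the same grasp; the last joint's range is limited). The gripper opens to 85 mm and grips with 20 to 120 N. Pads are 22 mm wide; open, the fingers measure 114 mm over their backs; the gripper's body (76 mm by 85 mm) begins 54 mm behind the grasp point. The pads swing forward as they close: fully open they stand 13 mm farther back than shut.
Start: joints at [-71.391, 7.208, -2.269, 80.523, 0, 90], TCP at [0.168, -0.498, 0.253] pointing down, gripper open.
Joint ranges: [-155.77, 155.77], [-54.66, 111.73], [-72.52, 77.12], [-102.08, 115.82], [-83.92, 84.16], [-180, 180]. Speed limits (degrees/s): [136.94, 136.94, 172.46, 180, 180, 180].

### API

Orientations are given as a 3x3 rotation matrix whose columns are the frame's x, y, z axes.
In Python, from bench import r gives the robot as it stands. The module is installed in compiled form; this text tells all that it offers.
- The arm moves only by the shell command python3 -m jog 'ROWS' [OPENING]. ROWS is a JSON object of lists of equal length, an entry for each row: "travel": the shift along the tool's x, y, z as a fraction of full scale, a list of three; "yaw": the turn about the tool's z as a fraction of full scale. A call has 1 to 12 rows; each row shifts and turns the pose as measured when the row begins, along the tool's axes as they then stand; what a row does not reach is not made up. Full scale, the value 1, is 0.03 m for a shift and 6 degrees for a turn. A row lasts 1/10 s, in which the tool goes at most 50 mm and 8.59 degrees, less where a joint would pass 70% of its speed; a pose out of reach is approached as far as the arm can. A call with a number of a shift or a turn outside -1 to 1 is refused whole. A call with a gripper value outside its range is refused whole. OPENING is the closure, from -1 (fully open) to 1 (shut), set as the call begins (- or left out, the last holds). The fingers move at their own pace and stop on an object; the grip force is fixed at half the most. Time passes only in rows, so rows that do not move let the fingers close. It gives the time, the measured TCP pose, the force and the opening at its end, in the units of the state.
- r.sense(): the state, without advancing time (a new reading comes with each control period).
- r.get_image(name): name is "side" or "top"; returns the picture (384x512x3 uint8, red, green, blue); there is no depth.
- r.calibration(name): a dict with "fx", "fy", "cx", "cy" (pixels), "rvec" (rotation vector, rad) and "tvec" (3), from world to camera coordinates, as OpenCV has them. Camera axes: x right, y down, z forward; pixel columns grow to the right and rows downward; lengths in m; the calibration is good to about 2 mm. A picture is of the moment at which its call begins. calibration takes no time and is no camera call.
- r.sign_off(): hands the job in, once; it reports no verdict.
The state is a dict: "time_s": time; "joints": joint angles; "qd": joint speeds; "effort": joint torques, N m; "eef_pos": TCP position; "tcp_rot": TCP orientation; "ft_force": force on the tool from outside, world axes, zero at the start; "moment": the same for the moment, N m; "finger_gap": opening from 0.0 (shut) to 1.0 (fully open).
Only numpy, scipy, OpenCV 4.12 (cv2) and the standard library are available. Lean on these libraries where they do the work, as an engineer would, in place of code of your own. Each camera call takes 0.05 s, during which the arm holds its last target. There are 200 camera calls.

### The job

With the fingertips, press down the lever of the green-lidded scraps bin until its lid stands wide open, and keep it open for about three seconds so that a pupil can drop something in. Then ease the lever up slowly so that the lid closes fully without slamming, and move clear. Work it by the lever only, without touching the lid, leave the yellow-lidded bin untouched, and do not move, tip or lift anything else on the table.

Things in the scene. Friction and masses are not known exactly. Their poses are not given: they have to be found in the camera images.
- green_bin: The bin to work: a white lever bin, 170 x 150 mm and 150 mm high, fixed to the table, with a green lid and a green lever pad. Origin at the centre of its underside, z up. Its -x axis points from the bin out along the lever; the lid hinges on the opposite (+x) top edge.
- green_pad (a point): Centre of the top face of the green lever pad, where to press; moves with the lever. The pad is a flat plate 55 mm long (outward from the bin), 85 mm wide, 9 mm thick, its centre 70 mm out from the bin's front wall. At rest it slopes up outward by 0.17 rad, centre 103 mm above the table; fully pressed it slopes down 0.18 rad, centre 66 mm above the table.
- green_lever (a joint): Angle of the green bin's lever: 0 at rest (up), 0.35 rad fully pressed (bottom stop). It turns about a level axis along the bin's y, 85 mm above the table, inside the bin 105 mm from the pad centre. Pressing at the pad centre takes 4 to 12 N over 37 mm of travel; the lid's weight and a light spring bring it back up.
- green_lid (a joint): Angle of the green bin's lid: 0 shut, 1.2 rad wide open. Geared to the lever at 3.43 times its angle, so it falls shut (slams at 3 to 5 rad/s) if the lever is let go; letting the lever come up over two seconds or more closes it gently.
- green_panel: The green lid panel, 180 x 162 x 8 mm, covering the bin at 150 to 160 mm above the table. Origin on the hinge line at the middle of the bin's +x top edge; the panel runs from there along its own -x. Open, its free edge stands up over the hinge, about 325 mm above the table.
- yellow_bin: The other bin, to leave alone: a white lever bin, 170 x 150 mm and 150 mm high, fixed to the table, with a yellow lid and a yellow lever pad. Origin at the centre of its underside, z up. Its -x axis points from the bin out along the lever; the lid hinges on the opposite (+x) top edge.
- yellow_pad (a point): Centre of the top face of the yellow lever pad, where to press; moves with the lever. The pad is a flat plate 55 mm long (outward from the bin), 85 mm wide, 9 mm thick, its centre 70 mm out from the bin's front wall. At rest it slopes up outward by 0.17 rad, centre 103 mm above the table; fully pressed it slopes down 0.18 rad, centre 66 mm above the table.
- yellow_lever (a joint): Angle of the yellow bin's lever: 0 at rest (up), 0.35 rad fully pressed (bottom stop). It turns about a level axis along the bin's y, 85 mm above the table, inside the bin 105 mm from the pad centre. Pressing at the pad centre takes 4 to 12 N over 37 mm of travel; the lid's weight and a light spring bring it back up.
- yellow_lid (a joint): Angle of the yellow bin's lid: 0 shut, 1.2 rad wide open. Geared to the lever at 3.43 times its angle, so it falls shut (slams at 3 to 5 rad/s) if the lever is let go; letting the lever come up over two seconds or more closes it gently.
- yellow_panel: The yellow lid panel, 180 x 162 x 8 mm, covering the bin at 150 to 160 mm above the table. Origin on the hinge line at the middle of the bin's +x top edge; the panel runs from there along its own -x. Open, its free edge stands up over the hinge, about 325 mm above the table.
- tray: White plastic dissecting tray, 180 x 280 mm, 50 mm high, loose, with small scraps in it. Origin centre of underside.
- jar: Amber glass jar with a steel cap, 70 mm across, 100 mm high, loose. Origin centre of underside.
- toothbrush: Blue toothbrush lying flat, about 175 mm long, 18 mm high, loose. Origin near its middle on the underside, x towards the bristles.
- tweezers: Steel tweezers lying flat, 120 mm long, 6 mm high, loose. Origin at the middle of the underside.
- pot: Small clear specimen pot with a white cap, 44 mm across, 55 mm high, loose. Origin centre of underside.
- beaker: Open glass beaker, 72 mm across, 85 mm high, loose. Origin centre of underside.

How it is judged:
By the outcome, as a careful person would: the job done as asked, in the order asked, and still so for the second after the job is handed in, with the robot touching nothing.
It also fails if it takes over 45 s, if anything falls off the work surface, if the arm or the gripper's body presses on something with over 40 N, if the wrist force passes 120 N, or if a joint passes its speed limit or range.

## Working session

There is one attempt and no reset: what is moved stays moved. The work goes in short steps, Python scripts to look and compute and a shell command to move; the robot and the scene stay as the last step left them, time stands still between calls to the robot, and variables do not carry over. Pictures are saved under pics/ and viewed, about 8 in all and at most 12, crops included, and the job is handed in when it is done.

```bash
mkdir -p pics; python3 - <<'E'
from bench import r
import cv2
for n in("top","side"):
    cv2.imwrite(f"pics/{n}0.png",r.get_image(n)[:,:,::-1]); print(n,r.calibration(n))
s=r.sense();print(s["time_s"],s["eef_pos"],s["tcp_rot"],s["ft_force"],s["finger_gap"])
E
```

```text
top {'fx': 387.32595859396986, 'fy': 387.32595859396986, 'cx': 255.2913639252154, 'cy': 193.97430305618002, 'rvec': array([ 2.19161127, -2.15821831,  0.07858768]), 'tvec': array([0.00653708, 0.57940171, 1.20998919])}
side {'fx': 407.63683846887994, 'fy': 407.63683846887994, 'cx': 256.51866816752977, 'cy': 196.1232468805607, 'rvec': array([ 0.82765928, -2.29315065,  1.37443583]), 'tvec': array([0.44150486, 0.27745865, 0.92578195])}
0.1 [ 0.16740287 -0.49723286  0.25259163] [[ 3.19049922e-01 -9.47737789e-01 -4.79020456e-04]
 [-9.47736763e-01 -3.19050282e-01  1.39515096e-03]
 [-1.47506890e-03  8.86249098e-06 -9.99998912e-01]] [-0.13605699 -0.08970086  0.24806224] 1.0024239730437512
```

View pics/top0.png

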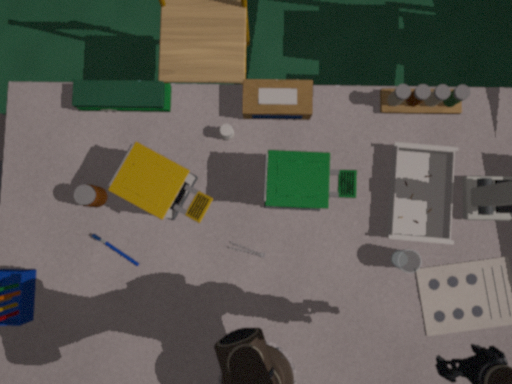

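View pics/side0.png

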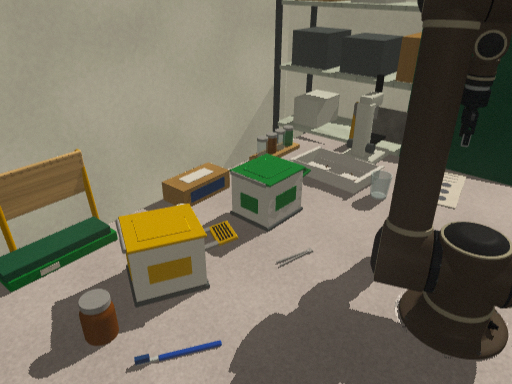

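The top view shows the green bin with lid corners at about (267,151), (329,151), (329,208), (266,207). Its pad is on the right at about (347,184). The tray lies from column 392 rightward and the yellow bin is at about (150,180).

```bash
cat > h.py <<'E'
from bench import r
import numpy as np,cv2
def back(n,uv,z):
    c=r.calibration(n);R=cv2.Rodrigues(c["rvec"])[0];t=c["tvec"]
    d=R.T@np.array([(uv[0]-c["cx"])/c["fx"],(uv[1]-c["cy"])/c["fy"],1]);o=-R.T@t
    return o+d*(z-o[2])/d[2]
def proj(n,p):
    c=r.calibration(n);K=np.array([[c["fx"],0,c["cx"]],[0,c["fy"],c["cy"]],[0,0,1]])
    return cv2.projectPoints(np.array(p,float).reshape(-1,3),c["rvec"],c["tvec"],K,None)[0][:,0]
E
python3 - <<'E'
from h import *
im=r.get_image("top");h=cv2.cvtColor(im,cv2.COLOR_RGB2HSV)
m=cv2.inRange(h,(50,120,40),(75,255,255));m[:135]=0;m[225:]=0;m[:,:255]=0;m[:,375:]=0
for lo,hi,z in((255,334,.159),(335,375,.103)):
    k=m.copy();k[:,:lo]=0;k[:,hi:]=0
    k=cv2.morphologyEx(k,cv2.MORPH_CLOSE,np.ones((5,5)))
    q=cv2.minAreaRect(cv2.findNonZero(k));print(q)
    print(back("top",q[0],z).round(4),[back("top",c,z).round(3).tolist() for c in cv2.boxPoints(q)])
for c in((396,145),(391,238)): print("tray",back("top",c,.05).round(3))
E
```

```text
((297.0537109375, 179.21055603027344), (62.07114028930664, 55.451881408691406), 2.385944128036499)
[ 0.612  -0.1039  0.159 ] [[0.536, -0.014, 0.159], [0.694, -0.018, 0.159], [0.689, -0.195, 0.159], [0.531, -0.189, 0.159]]
((347.0, 183.5), (25.0, 16.0), 90.0)
[ 0.6082 -0.2582  0.103 ] [[0.645, -0.234, 0.103], [0.646, -0.282, 0.103], [0.571, -0.282, 0.103], [0.57, -0.234, 0.103]]
tray [ 0.738 -0.424  0.05 ]
tray [ 0.447 -0.405  0.05 ]
```

```bash
python3 -m jog '{"travel":[[0,0,0],[0,0,0],[0,0,0],[0,0,0],[-0.5,-1,0],[-0.5,-1,0],[-0.5,-1,0],[-0.5,-1,0],[-0.5,-1,0],[-0.5,-1,0],[-0.5,-1,0],[-0.5,-1,0]],"yaw":[0.9,0.9,0.9,0.7,0,0,0,0,0,0,0,0]}' 1
```

```text
time_s: 1.35
eef_pos: [0.4174, -0.3857, 0.2485]
tcp_rot: [[-0.056, -0.998, -0.005], [-0.998, 0.055, 0.007], [-0.007, 0.005, -1.0]]
ft_force: [0.4, -0.4, -0.6]
finger_gap: -0.001
```

```bash
python3 -m jog '{"travel":[[-0.64,-0.87,0],[-0.64,-0.87,0],[-0.64,-0.87,0],[-0.64,-0.87,0],[-0.64,-0.87,0],[-0.64,-0.87,0],[-0.6,-0.8,0],[0,0,0]],"yaw":[0,0,0,0,0,0,0,0]}'
```

```text
time_s: 2.15
eef_pos: [0.6151, -0.2539, 0.2433]
tcp_rot: [[-0.051, -0.999, -0.01], [-0.999, 0.051, 0.01], [-0.01, 0.011, -1.0]]
ft_force: [0.7, -0.3, -0.1]
finger_gap: -0.0
```

```bash
python3 -m jog '{"travel":[[0.3,0.25,0],[0,0,0.75],[0,0,0.75],[0,0,0.75],[0,0,0.5],[0,0,0]],"yaw":[0,0,0,0,0,0]}'; python3 - <<'E'
from h import *
a=r.get_image("top");b=r.get_image("side")
p=r.sense();tip=p["eef_pos"]+.022*np.array(p["tcp_rot"])[:,2];print(tip,proj("top",tip),proj("side",tip),proj("side",[.607,-.258,.103]))
o=np.hstack([cv2.resize(a[120:240,240:400],(400,300),interpolation=3),cv2.resize(b[90:240,180:380],(400,300),interpolation=3)])
cv2.imwrite("pics/c1.png",o[:,:,::-1])
E
```

```text
time_s: 2.75
eef_pos: [0.599, -0.268, 0.1582]
tcp_rot: [[-0.056, -0.998, -0.013], [-0.998, 0.056, 0.008], [-0.008, 0.013, -1.0]]
ft_force: [0.2, 0.6, 0.2]
finger_gap: 0.001
[ 0.60008207 -0.2679878   0.13871802] [[353.21786442 184.98347315]] [[300.76697714 159.14189135]] [[296.8302837  169.16985113]]
```

View pics/c1.png

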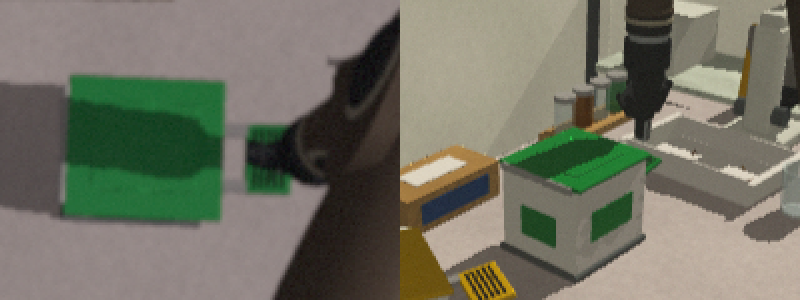

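In the crop, the shut fingertips are above the green pad, left crop (265,155), clear of the lid edge at (222,150). I'll centre them slightly and go down gently.

```bash
python3 -m jog '{"travel":[[-0.1,-0.2,0],[0,0,0.3],[0,0,0.3],[0,0,0.3],[0,0,0.1],[0,0,0.1],[0,0,0.1],[0,0,0.1]],"yaw":[0,0,0,0,0,0,0,0]}'
```

```text
time_s: 3.65
eef_pos: [0.6078, -0.267, 0.124]
tcp_rot: [[-0.056, -0.998, -0.003], [-0.998, 0.056, 0.003], [-0.003, 0.003, -1.0]]
ft_force: [-2.3, -0.7, 7.5]
finger_gap: 0.002
```

```bash
python3 -m jog '{"travel":[[0,0,0.1],[0,0,0.1],[0,0,0.1],[0,0,0.1],[0,0,0.1],[0,0,0.1],[0,0,0.1],[0,0,0.1],[0,0,0.1],[0,0,0.1]],"yaw":[0,0,0,0,0,0,0,0,0,0]}'
```

```text
time_s: 4.65
eef_pos: [0.6075, -0.2682, 0.1069]
tcp_rot: [[-0.057, -0.998, 0.006], [-0.998, 0.057, -0.005], [0.005, -0.007, -1.0]]
ft_force: [-2.6, 0.7, 7.5]
finger_gap: 0.004
```

```bash
python3 -m jog '{"travel":[[0,0,0.1],[0,0,0.1],[0,0,0.1],[0,0,0.1],[0,0,0.1],[0,0,0.1],[0,0,0.1],[0,0,0.1],[0,0,0.1],[0,0,0.1],[0,0,0.1]],"yaw":[0,0,0,0,0,0,0,0,0,0,0]}'
```

```text
time_s: 5.75
eef_pos: [0.6074, -0.2666, 0.0882]
tcp_rot: [[-0.055, -0.998, 0.017], [-0.998, 0.055, -0.007], [0.006, -0.017, -1.0]]
ft_force: [-2.8, 2.0, 7.2]
finger_gap: -0.002
```

```bash
python3 -m jog '{"travel":[[0,0,0.15],[0,0,0.15],[0,0,0.15],[0,0,0.15]],"yaw":[0,0,0,0]}'; python3 - <<'E'
from h import *
b=r.get_image("side")
cv2.imwrite("pics/c2.png",cv2.resize(b[60:260,160:420],(650,500),interpolation=3)[:,:,::-1])
p=r.sense();print(p["eef_pos"],p["ft_force"])
for a in(1.0,1.1,1.2):
    print(a,[proj("side",[.612+s*.081,-.016-.18*np.cos(a),.155+.18*np.sin(a)])[0].round(1) for s in(-1,1)])
E
```

```text
time_s: 6.15
eef_pos: [0.6074, -0.2664, 0.0873]
tcp_rot: [[-0.055, -0.998, 0.027], [-0.998, 0.055, -0.011], [0.01, -0.028, -1.0]]
ft_force: [-10.0, 4.8, 24.3]
finger_gap: 0.001
[ 0.60742972 -0.26639201  0.08730157] [-10.4360308    3.96625652  23.29492851]
1.0 [array([293.8, 127. ]), array([250.1, 115.8])]
1.1 [array([290.8, 125.3]), array([246.8, 114.1])]
1.2 [array([287.5, 124.2]), array([243.2, 112.9])]
```

View pics/c2.png

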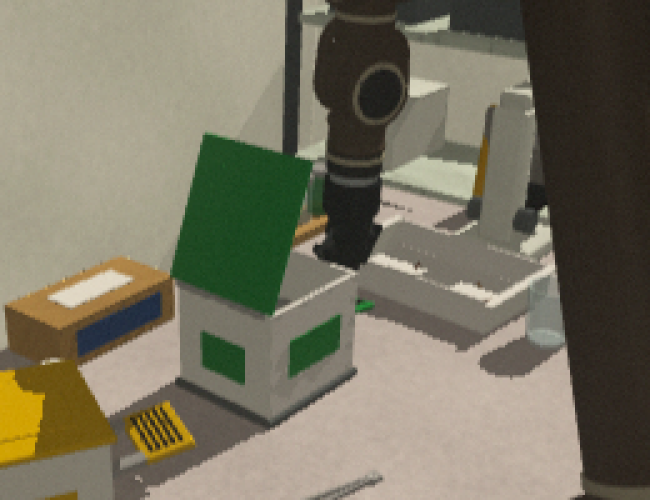

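Force jumped from 7 to 24 N with no more travel, so the lever is on its bottom stop. The lid's top corners, at full-frame pixels (284,123) and (242,113), match the 1.2 rad projection. I'll hold it here.

```bash
python3 -m jog '{"travel":[[0,0,0.07],[0,0,0.07],[0,0,0.07],[0,0,0.07],[0,0,0.07],[0,0,0.07],[0,0,0.07],[0,0,0.07],[0,0,0.07],[0,0,0.07],[0,0,0.07],[0,0,0.07]],"yaw":[0,0,0,0,0,0,0,0,0,0,0,0]}'
```

```text
time_s: 7.4
eef_pos: [0.607, -0.2662, 0.0876]
tcp_rot: [[-0.054, -0.998, 0.044], [-0.998, 0.054, -0.019], [0.016, -0.045, -0.999]]
ft_force: [-5.7, 1.6, 11.5]
finger_gap: -0.002
```

```bash
python3 -m jog '{"travel":[[0,0,0.07],[0,0,0.07],[0,0,0.07],[0,0,0.07],[0,0,0.07],[0,0,0.07],[0,0,0.07],[0,0,0.07],[0,0,0.07],[0,0,0.07],[0,0,0.07],[0,0,0.07]],"yaw":[0,0,0,0,0,0,0,0,0,0,0,0]}'
```

```text
time_s: 8.6
eef_pos: [0.6067, -0.2661, 0.0877]
tcp_rot: [[-0.054, -0.997, 0.059], [-0.998, 0.052, -0.026], [0.023, -0.06, -0.998]]
ft_force: [-4.5, 2.4, 11.6]
finger_gap: 0.003
```

```bash
python3 -m jog '{"travel":[[0,0,0.09],[0,0,0.09],[0,0,0.09],[0,0,0.08],[0,0,0.08],[0,0,0.08],[0,0,0.07],[0,0,0.06],[0,0,0.04],[0,0,0.02],[0,0,0.01],[0,0,0.01]],"yaw":[0,0,0,0,0,0,0,0,0,0,0,0]}'
```

```text
time_s: 9.8
eef_pos: [0.6064, -0.2661, 0.0893]
tcp_rot: [[-0.054, -0.996, 0.072], [-0.998, 0.051, -0.033], [0.029, -0.074, -0.997]]
ft_force: [-2.3, 0.8, 5.9]
finger_gap: -0.0
```

```bash
python3 -m jog '{"travel":[[0,0,0],[0,0,0],[0,0,0],[0,0,0],[0,0,0],[0,0,0],[0,0,0],[0,0,0],[0,0,0],[0,0,0]],"yaw":[0,0,0,0,0,0,0,0,0,0]}'
```

```text
time_s: 10.8
eef_pos: [0.6063, -0.2666, 0.0923]
tcp_rot: [[-0.054, -0.996, 0.074], [-0.998, 0.051, -0.035], [0.031, -0.076, -0.997]]
ft_force: [-2.6, 0.4, 5.9]
finger_gap: -0.001
```

```bash
python3 -m jog '{"travel":[[0,0,-0.03],[0,0,-0.04],[0,0,-0.04],[0,0,-0.04],[0,0,-0.04],[0,0,-0.04],[0,0,-0.04],[0,0,-0.04],[0,0,-0.04],[0,0,-0.04],[0,0,-0.04],[0,0,-0.04]],"yaw":[0,0,0,0,0,0,0,0,0,0,0,0]}'
```

```text
time_s: 12.0
eef_pos: [0.6062, -0.2675, 0.1099]
tcp_rot: [[-0.055, -0.996, 0.077], [-0.998, 0.052, -0.038], [0.034, -0.079, -0.996]]
ft_force: [-2.1, -0.1, 5.6]
finger_gap: 0.003
```

```bash
python3 -m jog '{"travel":[[0,0,-0.04],[0,0,-0.04],[0,0,-0.04],[0,0,-0.04],[0,0,-0.04],[0,0,-0.04],[0,0,-0.04],[0,0,-0.04],[0,0,-0.04],[0,0,-0.04]],"yaw":[0,0,0,0,0,0,0,0,0,0]}'
```

```text
time_s: 13.0
eef_pos: [0.6062, -0.2662, 0.1251]
tcp_rot: [[-0.054, -0.995, 0.081], [-0.998, 0.051, -0.037], [0.033, -0.082, -0.996]]
ft_force: [-2.5, 0.8, 6.3]
finger_gap: -0.001
```

```bash
python3 -m jog '{"travel":[[0,0,-0.02],[0,0,-0.02],[0,0,-0.03],[0,0,-0.03],[0,0,-0.03],[0,0,-0.03],[0,0,-0.03],[0,0,-0.03]],"yaw":[0,0,0,0,0,0,0,0]}'
```

```text
time_s: 13.8
eef_pos: [0.6058, -0.2649, 0.1302]
tcp_rot: [[-0.053, -0.995, 0.079], [-0.998, 0.051, -0.034], [0.03, -0.081, -0.996]]
ft_force: [0.2, 0.3, 0.3]
finger_gap: 0.001
```

Contact force has dropped to zero at rest height. Moving clear.

```bash
python3 -m jog '{"travel":[[0,0,-0.1],[0,0,-0.3],[0,0,-0.7],[0,0,-1],[0,0,-1],[0,0,-1],[0.5,0.8,-0.5],[0.5,0.9,0],[0.5,0.9,0],[0.3,0.6,0],[0,0,0],[0,0,0]],"yaw":[0,0,0,0,0,0,0,0,0,0,0,0]}'; python3 - <<'E'
from h import *
a=r.get_image("top");b=r.get_image("side")
cv2.imwrite("pics/c3.png",np.vstack([np.hstack([cv2.resize(a,(400,300)),cv2.resize(b,(400,300))]),cv2.resize(b[130:240,200:400],(800,300))[:,:,:]])[:,:,::-1])
E
```

```text
time_s: 15.0
eef_pos: [0.4933, -0.3101, 0.2757]
tcp_rot: [[-0.052, -0.995, 0.086], [-0.998, 0.049, -0.039], [0.034, -0.088, -0.996]]
ft_force: [0.3, 0.9, -0.7]
finger_gap: -0.002
```

View pics/c3.png

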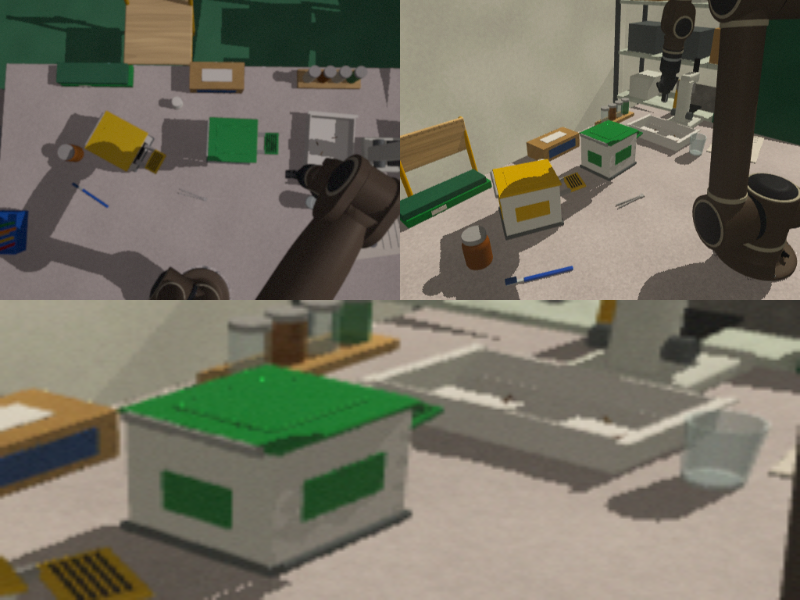

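The picture shows the green lid shut flat, with its front corner at (270,450) in the lower crop. The lever pad is back up at (425,412), the arm is clear, and the other objects look unmoved.

```bash
python3 -c "
from bench import r
print(r.sign_off())"
```

```text
the job is handed in; nothing more can be done
None
```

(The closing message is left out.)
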